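# Snap a sprue bush home in a wax mould

### The arm

A 6-joint arm with a two-finger parallel gripper is mounted at the origin on the work surface. World frame = base frame: x ahead of the robot, y to its left, z up, the work surface at z = 0. Lengths are in mm, angles in degrees, forces in N, time in s.
With the tool pointing down it reaches from about 350 to 850 mm from the base axis. Payload 8.1 kg.
Tool frame: the origin (TCP) lies at the very end of the fingers, on their centre line; the grasp point (between the pads) lies 19 mm behind it (r.grip_point_offset is the distance from the TCP to the grasp point, in mm); z points along the fingers, y is the line along which they close (so a half turn about z gives the same grasp; the last joint's range is limited). The gripper opens to 85 mm and grips with 20 to 120 N. Pads are 22 mm wide; open, the fingers measure 114 mm over their backs; the gripper's body (76 mm by 85 mm) begins 54 mm behind the grasp point. The pads swing forward as they close: fully open they stand 13 mm farther back than shut.
Start: joints at [-68.033, 7.471, 85.268, -0, 87.261, -4.893], TCP at [271.109, -535.262, 231.292] pointing down, gripper open.
Joint ranges: [-169.43, 169.43], [-51.17, 129.36], [1.28, 143.12], [-76.62, 256.62], [0, 156.53], [-152.29, 152.29]. Speed limits (degrees/s): [136.94, 136.94, 159.86, 180, 180, 180].

### API

Orientations are given as [roll, pitch, yaw] about the fixed x, y, z axes, in that order (R = Rz(yaw) Ry(pitch) Rx(roll)).
In Python, from bench import status, eyes, r gives the robot as it stands.
- The arm moves only by the shell command python3 -m handwheel 'ROWS' [FORCE]. ROWS is a JSON object whose one key "series" holds a list that holds one entry, the list of rows, each a list of 7 numbers: the shift along the tool's x, y, z in cm, then the turn, a rotation vector about the tool's x, y, z in rad, then the opening, from 0 (shut) to 1 (fully open). In form: {"series": [[[tx, ty, tz, rx, ry, rz, claw], ...]]}. A call has 1 to 12 rows; each row is the pose to reach, as a shift and turn from the pose commanded when the call began, along the tool's axes at that moment; what a row does not reach only later rows make up. A row lasts 1/8 s, in which the tool goes at most 62.5 mm and 10.7 degrees, less where a joint would pass 70% of its speed; a pose out of reach is approached as far as the arm can. A call with a gripper value outside its range is refused whole. The fingers move at their own pace and stop on an object; FORCE is the grip in N (left out, the last holds). Time passes only in rows, so rows that repeat a pose let the fingers close. It gives the time, the measured TCP pose, the force, the opening and the grip force at its end, in the units of the state.
- status.sense(): the state, without advancing time (a new reading comes with each control period).
- eyes.snapshot(name): name is "side" or "top" or "wrist"; returns a dict with "img" (420x560x3 uint8, red, green, blue), "mtx" (3x3 intrinsics, pixels), "R" (3x3) and "t" (3): a world point X has camera coordinates R X + t. Camera axes: x right, y down, z forward; pixel columns grow to the right and rows downward; lengths in mm; the calibration is good to about 2 mm. A picture is of the moment at which its call begins. There is no depth.
- r.hand_in(): hands the job in; it is judged then, once.
The state is a dict: "time": time; "joint_pos": joint angles; "qd": joint speeds; "joint_efforts": joint torques, N m; "tool_pos": TCP position; "tcp_rot": TCP orientation; "ft_force": force on the tool from outside, world axes, zero at the start; "wrist_torque": the same for the moment, N m; "finger_gap": finger opening in mm; "grip_force": force on a finger pad.
Only numpy, scipy, OpenCV 4.12 (cv2) and the standard library are available. Lean on these libraries where they do the work, as an engineer would, in place of code of your own. Each camera call takes 0.05 s, during which the arm holds its last target. There are 200 camera calls.

### The job

The brass sprue bush stands loosely in the mouth of the aluminium mould block. Take the pusher out of its stand by the handle and use its foot to press the bush straight down until it snaps fully home with its flange flat on the block, then hang the pusher back in its stand as it was. Press gently, never with more than 30 N, touch the bush with nothing but the pusher, and leave the other things on the bench where they are.

Things in the scene. Friction and masses are not known exactly. Their poses are not given: they have to be found in the camera images.
- mould: aluminium mould block, 130 x 90 x 50 mm high (x, y, z), fixed to the bench; origin at the centre of its underside, z up. A blind round recess, 39 mm across and 32 mm deep, opens in its top face 20 mm along +x from the block's centre. Six sprung steel ball catches stand out of the recess wall, 10 mm below the top face.
- recess (a point): centre of the mouth of the recess, in the plane of the block's top face (50 mm above the bench); axes as the mould's
- bush: round brass sprue bush, 120 g: flange 48 mm across and 5 mm thick, below it a plug 25 mm long, at most 36.4 mm across, with a rib and a tapered nose. Origin at the centre of the flange's underside, z up. At the start it rests upright on the ball catches, origin about 12 mm above recess; when home the flange lies on the block and the origin coincides with recess.
- bush_top (a point): centre of the bush's flat top face, 5 mm above its origin. Pressed here, the bush resists with a force that climbs to 9 to 15 N as its nose spreads the catches, then slides more easily until, about 2 mm above home, the catches drop behind its rib and pull it down; further pressing meets the rigid block. Pressed well off its middle it cocks.
- stand: steel pusher stand, 90 x 90 x 95 mm high, fixed to the bench: base plate, four corner posts and an 8 mm thick top plate with a 26 mm round hole in its middle; origin at the centre of its underside
- stand_hole (a point): centre of the stand's hole, in the plane of the top plate's upper face (95 mm above the bench)
- pusher: hand pusher, 250 g, hanging upright in the stand's hole by its collar. Origin at the centre of the collar's underside, z up. Collar 44 mm across, z 0 to 6 mm. Below it an 18 mm round shank and a flat round foot 20 mm across; the foot is screwed in or out by a different, unmeasured amount each time and does not shift under load: its flat end is 50 to 80 mm below the origin.
- pusher_grip (a point): middle of the pusher's black square handle, 33 mm above the pusher's origin; the handle is 20 x 20 mm with its sides along the pusher's x and y, and reaches from 6 to 61 mm above the origin
- spray: bystander: aerosol can, 52 mm across, 162 mm high, origin under its centre
- wax_bar: bystander: green wax bar, 75 x 28 x 18 mm lying flat, origin under its centre
- brush: bystander: small brush, 150 mm long, lying along its x, origin under its middle
- jar: bystander: amber glass jar, 52 mm across, 55 mm high, origin under its centre
Mind the look-alikes: they are no part of the job. What is shaped like the pusher but red is not meant. There is more than one size of the bush; the one meant has the size given above.

How it is judged (in metres and radians):
On the way, in this order (a step that is already met when the one before it is completed fails the run):
1. the pusher is lifted clear out of its stand, the bush not yet home (z of pusher in the frame of stand_hole above 0.05 m and z of bush in the frame of recess above 0.005 m), for 0.1 s.
2. the bush is home in the recess while the pusher is out of its stand (horizontal distance between bush and recess below 0.003 m and z of bush in the frame of recess between -0.003 and 0.0018 m and angle between bush's own z axis and vertical below 0.07 rad and horizontal distance between pusher and stand_hole above 0.05 m), for 0.3 s.
At the end, for the whole second after the job is handed in: The bush is home: its origin within 3 mm sideways and 1.8 mm in height of recess and upright within 0.07 rad; the pusher hangs in its stand: its origin within 8 mm sideways and 4 mm in height of stand_hole, upright within 0.08 rad and at rest (horizontal distance between bush and recess below 0.003 m and z of bush in the frame of recess between -0.003 and 0.0018 m and angle between bush's own z axis and vertical below 0.07 rad and horizontal distance between pusher and stand_hole below 0.008 m and z of pusher in the frame of stand_hole between -0.004 and 0.004 m and angle between pusher's own z axis and vertical below 0.08 rad and linear speed of pusher below 0.02 m/s); the robot touches nothing.
It fails at once if the pusher presses the bush with more than 30 N (contact force between pusher and bush above 30 N).
It fails at once if the pusher presses the bush while leaning more than 0.2 rad (contact force between pusher and bush above 2 N and angle between pusher's own z axis and vertical above 0.2 rad).
It fails at once if the robot itself touches the bush (contact force between any of the fingers, the arm and bush above 1 N).
It fails at once if a bystander is moved by more than 25 mm (distance of any of spray, wax_bar, brush, jar from where it was at the start of the episode above 0.025 m).
It also fails if it takes over 50 s, if anything falls off the work surface, if the arm or the gripper's body presses on something with over 40 N, if the wrist force passes 120 N, or if a joint passes its speed limit or range.

## Working session

There is one attempt and no reset: what is moved stays moved. The work goes in short steps, Python scripts to look and compute and a shell command to move; the robot and the scene stay as the last step left them, time stands still between calls to the robot, and variables do not carry over. Pictures are saved under pics/ and viewed, at most 12 in all, crops included, and the job is handed in when it is done.

```bash
mkdir -p pics; ls; python3 - <<'E'
from bench import status, eyes, r
import cv2
print(status.sense())
for n in ["side","top"]:
    s=eyes.snapshot(n); cv2.imwrite(f"pics/{n}0.png",s["img"][:,:,::-1]); print(n,s["mtx"].round(1).tolist(),s["R"].round(3).tolist(),s["t"].round(1).tolist())
E
```

```text
pics
{'time': 0.0, 'joint_pos': array([-6.80336150e+01,  7.51414903e+00,  8.53303776e+01,  9.30195380e-04,
        8.72613941e+01, -4.89388558e+00]), 'qd': array([ 0.08722377,  0.06243843,  0.01377934, -0.01526846, -0.02656183,
       -0.025413  ]), 'joint_efforts': array([ 1.74594454e-03, -5.69387591e+01, -5.00550342e+01,  1.85681802e-04,
        1.48278050e-02, -4.76329819e-05]), 'tool_pos': array([ 270.89904265, -534.74156425,  230.24390381]), 'tcp_rot': array([-1.79894545e+02, -9.96181956e-03,  2.68602162e+01]), 'ft_force': array([-0.22849284,  0.14193476,  0.80939838]), 'wrist_torque': array([ 0.01616414,  0.01755189, -0.05652296]), 'grip_force': 0.0, 'finger_gap': 85.13354950064073}
side [[411.5, 0.0, 275.7], [0.0, 411.5, 205.2], [0.0, 0.0, 1.0]] [[-0.98, -0.197, -0.013], [-0.113, 0.614, -0.781], [0.162, -0.764, -0.624]] [616.0, 195.5, 694.0]
top [[382.5, 0.0, 274.9], [0.0, 382.5, 202.7], [0.0, 0.0, 1.0]] [[-0.049, -0.999, 0.006], [-0.972, 0.046, -0.232], [0.231, -0.017, -0.973]] [-28.8, 644.4, 862.3]
```

View pics/side0.png

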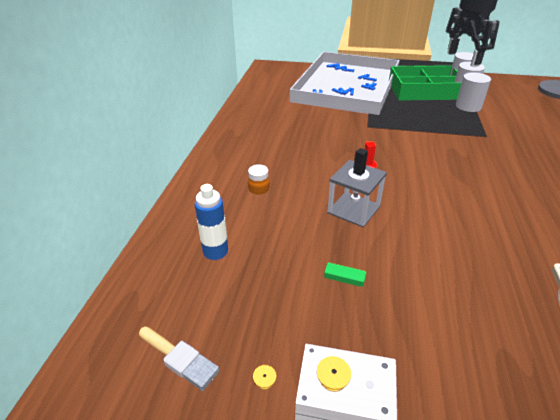

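View pics/top0.png

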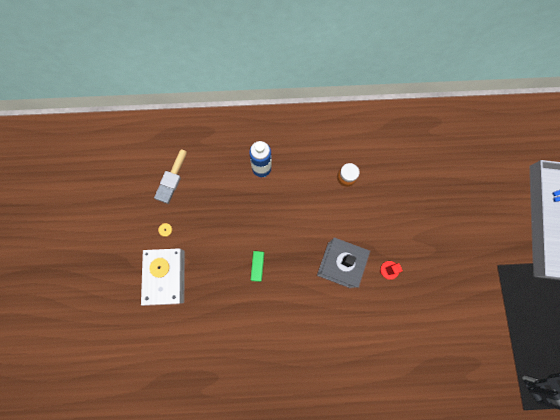

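Side view: pusher (black handle) at (360,162) in the stand; red look-alike behind it at (371,155). Large bush in the mould at (333,373); small bush on the bench at (264,377). Top view: pusher (347,261), red one (391,270), large bush (159,267) in the mould, small bush (165,230). The black-handled pusher in the stand and the large bush standing in the mould fit the description. I'll confirm both in an enlarged crop and triangulate.

```bash
cat > h.py <<'E'
import numpy as np, cv2
from bench import status, eyes, r
def ray(s,p):
    R=np.array(s["R"]);t=np.array(s["t"]);d=R.T@np.linalg.solve(s["mtx"],[p[0],p[1],1.]);return -R.T@t,d/np.linalg.norm(d)
def plane(s,p,z):
    o,d=ray(s,p);return o+d*(z-o[2])/d[2]
def tri(*sp):
    A=0;b=0;L=[]
    for s,p in sp:
        o,d=ray(s,p);M=np.eye(3)-np.outer(d,d);A=A+M;b=b+M@o;L.append((o,d))
    X=np.linalg.solve(A,b);return X,[round(float(np.linalg.norm(np.cross(X-o,d))),1) for o,d in L]
def blobs(s,lo,hi,roi=None,amin=20):
    m=cv2.inRange(cv2.cvtColor(s["img"],cv2.COLOR_RGB2HSV),lo,hi)
    if roi is not None:
        k=np.zeros_like(m);x0,y0,x1,y1=roi;k[y0:y1,x0:x1]=255;m&=k
    c,_=cv2.findContours(m,cv2.RETR_EXTERNAL,cv2.CHAIN_APPROX_NONE)
    return sorted([x for x in c if cv2.contourArea(x)>amin],key=cv2.contourArea,reverse=True)
def cen(c):
    x,y,w,h=cv2.boundingRect(c);M=cv2.moments(c);return np.array([M["m10"]/M["m00"],M["m01"]/M["m00"]]),(x,y,w,h),cv2.contourArea(c)
E
python3 - <<'E'
from h import *
S=eyes.snapshot("side");T=eyes.snapshot("top")
Y=((20,120,100),(35,255,255));K=((0,0,0),(180,255,45));W=((0,0,150),(180,60,255));RD=((0,200,120),(5,255,255))
def show(n,s,cl,roi):
    L=blobs(s,*cl,roi,8)
    for c in L[:3]: print(n,[np.round(v,1) for v in cen(c)])
    return L
a=show("ySide",S,Y,(240,330,420,420));b=show("yTop",T,Y,(130,215,200,310))
print("bush",tri((S,cen(a[0])[0]),(T,cen(b[0])[0])),"small",tri((S,cen(a[1])[0]),(T,cen(b[1])[0])))
for s,n,e in((S,"S",a),(T,"T",b)):
    for i in(0,1):
        c=e[i].reshape(-1,2); P=np.array([plane(s,p,(67,30)[i])[:2] for p in c]); print(n,i,"diam",cv2.minEnclosingCircle(P.astype(np.float32)))
show("kSide",S,K,(320,140,395,225));show("kTop",T,K,(315,235,372,290))
show("wSide",S,W,(320,140,395,225));show("wTop",T,W,(330,245,362,275))
show("rSide",S,RD,None);show("rTop",T,RD,None)
show("mSide",S,W,(290,335,400,420));m=show("mTop",T,W,(135,240,190,310))
f=lambda im,x,y:cv2.resize(im[y:y+100,x:x+130],(390,300),interpolation=cv2.INTER_CUBIC)
A=S["img"];B=T["img"]
cv2.imwrite("pics/c1.png",np.vstack([np.hstack([f(A,300,130),f(A,240,320)]),np.hstack([f(B,300,210),f(B,110,210)])])[:,:,::-1])
E
```

```text
ySide [array([333.6, 372.8]), array([317, 356,  34,  35]), np.float64(840.0)]
ySide [array([264.2, 376.2]), array([253, 365,  23,  24]), np.float64(384.5)]
yTop [array([159.1, 267.4]), array([150, 258,  19,  19]), np.float64(252.0)]
yTop [array([164.7, 229.4]), array([159, 224,  13,  12]), np.float64(108.0)]
bush (array([500.81679214, 224.68340201,  59.09536231]), [0.3, 0.3]) small (array([600.05690159, 224.68946308,  16.1329685 ]), [0.3, 0.3])
S 0 diam ((501.9480895996094, 228.9392852783203), 24.760812759399414)
S 1 diam ((598.061279296875, 232.14085388183594), 17.974695205688477)
T 0 diam ((499.8330993652344, 222.5109405517578), 22.363117218017578)
T 1 diam ((597.336669921875, 220.557373046875), 16.326480865478516)
kSide [array([359.5, 163.1]), array([354, 152,  13,  23]), np.float64(179.0)]
kTop [array([345.1, 262.2]), array([342, 256,  10,  11]), np.float64(24.5)]
wSide [array([358.9, 175.7]), array([348, 166,  24,  23]), np.float64(151.0)]
wSide [array([331.4, 195. ]), array([329, 183,   6,  29]), np.float64(60.5)]
wSide [array([366.1, 206.5]), array([361, 195,  12,  30]), np.float64(53.5)]
wTop [array([343. , 262.7]), array([336, 252,  20,  20]), np.float64(126.0)]
rSide [array([370.6, 153.5]), array([365, 141,  12,  27]), np.float64(168.0)]
rTop [array([389.9, 269.5]), array([385, 264,  11,  11]), np.float64(48.5)]
mSide [array([345.6, 385.5]), array([295, 343, 102,  77]), np.float64(6575.5)]
mTop [array([160.4, 276.7]), array([141, 248,  40,  58]), np.float64(2048.0)]
```

View pics/c1.png

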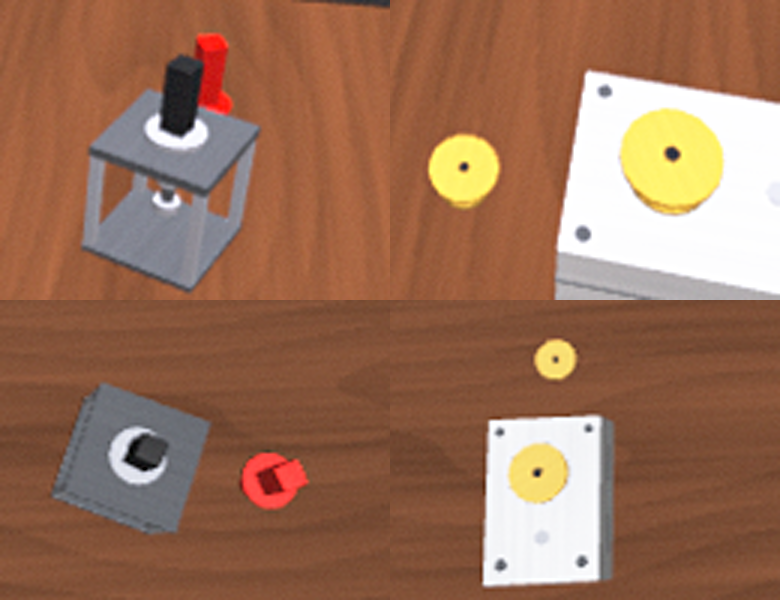

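The crop confirms it: the black-handled pusher hangs in the stand, the larger bush (dark dot at side (334,371), top (159,267)) stands in the mould, and the red pusher and small bush stand on the bench. Now the coarse stand position, and the first move for a close look.

```bash
cat >> h.py <<'E'
from scipy.spatial.transform import Rotation as Ro
def togo(X,yaw,roll=180,pitch=0):
    "shift (cm) and rotvec in tool axes to bring measured TCP to X(mm), tool down at yaw"
    s=status.sense();R=Ro.from_euler("xyz",s["tcp_rot"],degrees=True)
    return (R.inv().apply(np.array(X)-s["tool_pos"])/10).round(2),(R.inv()*Ro.from_euler("xyz",[roll,pitch,yaw],degrees=True)).as_rotvec().round(3)
E
python3 - <<'E'
from h import *
S=eyes.snapshot("side");T=eyes.snapshot("top")
print("dot",tri((S,(334,371.3)),(T,(159,267.3))))
print("collar",tri((S,(359.5,174)),(T,(346,262))), plane(T,(346,262),101),plane(S,(359.5,174),101))
print("red",tri((S,(371,148)),(T,(394,268))))
W=eyes.snapshot("wrist");print(-np.array(W["R"]).T@W["t"],np.array(W["R"]).round(2).tolist(),W["mtx"].round(0).tolist())
X=plane(T,(346,262),101)
for y in(0,26.9): print(togo([X[0]-60,X[1]-80,330],y))
E
```

```text
dot (array([500.62493838, 224.01846687,  62.09687737]), [0.2, 0.2])
collar (array([ 488.32482075, -217.44792583,   94.340128  ]), [0.5, 0.5]) [ 488.37860434 -216.21264032  101.        ] [ 488.15139439 -207.34710273  101.        ]
red (array([ 467.83829986, -326.10345481,   97.24890806]), [1.7, 1.7])
[ 344.48865932 -497.53439657  372.2392254 ] [[0.45, -0.89, -0.0], [-0.84, -0.43, 0.32], [-0.29, -0.14, -0.95]] [[336.0, 0.0, 275.0], [0.0, 336.0, 207.0], [0.0, 0.0, 1.0]]
(array([ 24.83, -14.21,  -9.89]), array([-0.   ,  0.   ,  0.469]))
(array([ 24.83, -14.21,  -9.89]), array([-0.   , -0.   , -0.001]))
```

```bash
python3 -m handwheel '{"series": [[[9,-6,-1,0,0,0,1],[18,-12,-2,0,0,0,1],[27,-18,-3,0,0,0,1],[36,-24.5,-4,0,0,0,1],[36,-24.5,-4,0,0,0,1],[36,-24.5,-4,0,0,0,1],[36,-24.5,-4,0,0,0,1],[36,-24.5,-4,0,0,0,1],[36,-24.5,-4,0,0,0,1]]]}'; python3 - <<'E'
from h import *
import pickle
W=eyes.snapshot("wrist");pickle.dump(W,open("w1.pkl","wb"));cv2.imwrite("pics/w1.png",W["img"][:,:,::-1])
E
python3 -m handwheel '{"series": [[[0,6,0,0,0,0,1],[0,12,0,0,0,0,1],[0,12,0,0,0,0,1],[0,12,0,0,0,0,1],[0,12,0,0,0,0,1]]]}'; python3 - <<'E'
from h import *
import pickle
W=eyes.snapshot("wrist");pickle.dump(W,open("w2.pkl","wb"));cv2.imwrite("pics/w2.png",W["img"][:,:,::-1])
E
```

```text
time: 1.48
tool_pos: [481.5, -154.1, 271.2]
tcp_rot: [180.0, 0.0, 26.9]
ft_force: [-1.0, -1.1, -1.1]
finger_gap: 85.2
grip_force: 0.0
time: 2.15
tool_pos: [535.3, -261.0, 272.0]
tcp_rot: [180.0, -0.0, 26.8]
ft_force: [-0.2, -0.1, -0.0]
finger_gap: 85.2
grip_force: 0.0
```

View pics/w1.png

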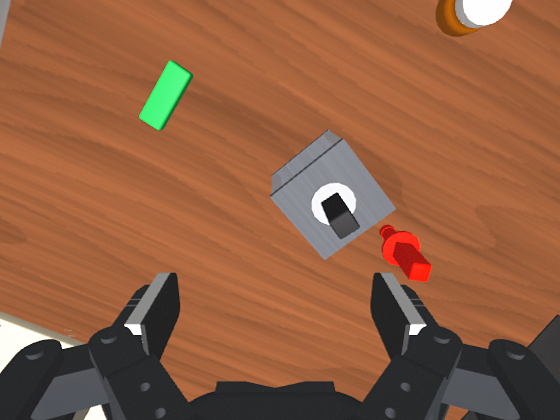

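View pics/w2.png

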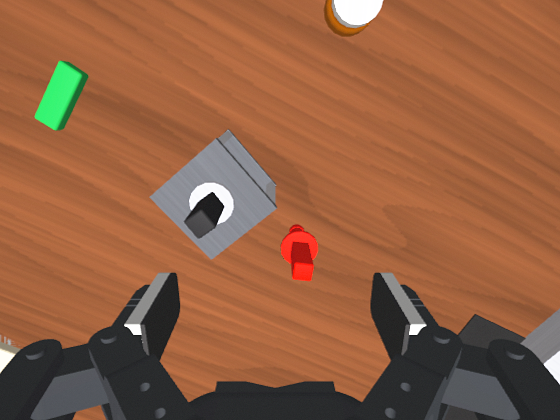

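w1: handle top near (343,226), collar (334,203), stand plate corners about (341,138),(395,208),(325,258),(271,197). w2: handle top near (203,221), collar (211,203). Red pusher is at the lower right in both.

```bash
python3 - <<'E'
from h import *
import pickle
out=[];cs=[];qs=[]
for n,roi in(("w1",(265,130,400,262)),("w2",(148,130,280,262))):
    W=pickle.load(open(n+".pkl","rb"))
    c=blobs(W,(0,0,190),(180,40,255),roi,30)
    h=cv2.convexHull(np.vstack(c[:1]));e=cv2.fitEllipse(h);print(n,"collar",e)
    cs.append((W,e[0]))
    # stand plate: grey, S low, project to z=95
    g=cv2.cvtColor(W["img"],cv2.COLOR_RGB2HSV)
    k=blobs(W,(0,0,0),(180,60,75),(roi[0]+20,roi[1]+35,roi[2]-20,roi[3]),20)
    for q in k[:2]: print("dark",[np.round(v,1) for v in cen(q)])
    x,y=int(e[0][0]),int(e[0][1])
    print("grays along handle", [int(W["img"][v,u].mean()) for v,u in (( [(203,334),(212,338),(218,340),(222,342),(228,344),(232,346)] if n=="w1" else [(203,208),(208,207),(214,205),(220,203),(226,201),(231,199)]))])
    crop=cv2.resize(W["img"][y-35:y+45,x-40:x+40],(560,560)[::-1] and (400,400),interpolation=cv2.INTER_CUBIC);out.append(crop);print("crop origin",x-40,y-35,"x5")
    cv2.imwrite
print("collar",tri(*cs),[plane(w,p,101).round(1) for w,p in cs])
cv2.imwrite("pics/c2.png",np.clip(np.hstack(out)[:,:,::-1].astype(float)*1.3,0,255).astype(np.uint8))
E
```

```text
w1 collar ((333.0697326660156, 203.47637939453125), (41.31432342529297, 45.349971771240234), 68.65580749511719)
dark [array([339.3, 215.8]), array([322, 193,  37,  46]), np.float64(870.5)]
grays along handle [29, 27, 85, 79, 78, 75]
crop origin 293 168 x5
w2 collar ((210.97955322265625, 203.25025939941406), (41.608341217041016, 45.0184211730957), 113.79315185546875)
dark [array([204.6, 215.1]), array([185, 192,  39,  46]), np.float64(958.0)]
grays along handle [32, 31, 52, 80, 76, 73]
crop origin 170 168 x5
collar (array([ 489.32749406, -213.76733549,   99.2761953 ]), [0.1, 0.1]) [array([ 489.8, -213.2,  101. ]), array([ 489.9, -213.9,  101. ])]
```

View pics/c2.png

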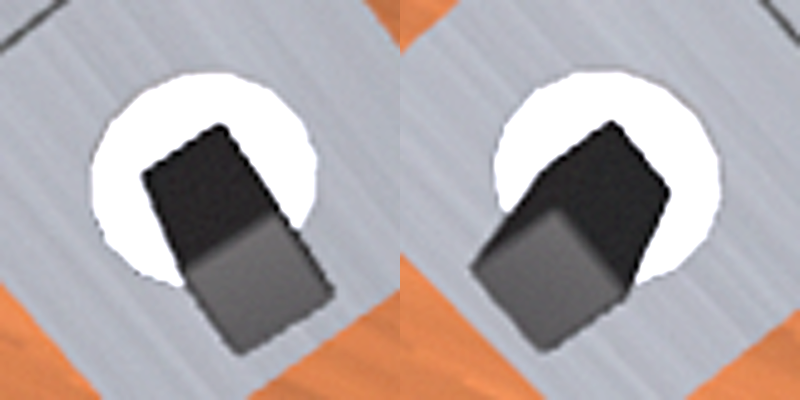

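The crop shows the handle's top face: w1 corners (186,270),(270,217),(333,295),(240,354), and w2 corners (472,266),(553,207),(630,297),(543,352), in crop pixels.

```bash
python3 - <<'E'
from h import *
import pickle
A=pickle.load(open("w1.pkl","rb"));B=pickle.load(open("w2.pkl","rb"))
a=np.array([(186,270),(270,217),(333,295),(240,354)])/5+[293,168];b=np.array([(72,266),(153,207),(230,297),(143,352)])/5+[170,168]
# match corners by image order (same orientation camera)
P=np.array([tri((A,p),(B,q))[0] for p,q in zip(a,b)]);print(P.round(1),P.mean(0))
c=tri((A,a.mean(0)),(B,b.mean(0)));print(c)
for W,p in((A,a),(B,b)):
    Q=np.array([plane(W,x,156)[:2] for x in p]);print(Q.mean(0).round(1),cv2.minAreaRect(Q.astype(np.float32)))
for y in np.array([0]): print(togo([*P.mean(0)[:2],200],26.9))
E
```

```text
[[ 486.3 -202.2  155.2]
 [ 500.5 -210.2  153.2]
 [ 492.3 -227.4  152.7]
 [ 476.7 -218.5  153.6]] [ 488.94031239 -214.5798488   153.67492102]
(array([ 489.00591821, -214.50300749,  153.66796861]), [0.1, 0.1])
[ 489.5 -213.7] ((489.5702819824219, -213.67495727539062), (17.87657928466797, 18.04473876953125), 62.82331085205078)
[ 490.  -214.6] ((489.8372802734375, -214.760009765625), (19.513601303100586, 17.989702224731445), 62.99354553222656)
(array([-2.07, -6.23,  7.21]), array([ 0.001, -0.001, -0.001]))
```

```bash
python3 -m handwheel '{"series": [[[-0.5,-1.5,1.5,0,0,-0.16,1],[-1,-3,3,0,0,-0.32,1],[-1.5,-5,5,0,0,-0.48,1],[-2,-6.24,7.2,0,0,-0.63,1],[-2,-6.24,7.2,0,0,-0.63,1],[-2,-6.24,7.2,0,0,-0.63,1],[-2,-6.24,7.2,0,0,-0.63,1]]]}'; python3 - <<'E'
from h import *
print(togo([489.6,-214.2,114],62.9))
E
```

```text
time: 3.08
tool_pos: [490.7, -215.1, 200.9]
tcp_rot: [179.9, 0.0, 62.8]
ft_force: [0.3, 0.7, 0.1]
finger_gap: 85.2
grip_force: 0.0
(array([ 0.03, -0.16,  8.69]), array([ 0.003,  0.   , -0.001]))
```

```bash
python3 -m handwheel '{"series": [[[0,-0.1,3,0,0,0,1],[0,-0.1,6,0,0,0,1],[0,-0.1,8.6,0,0,0,1],[0,-0.1,8.6,0,0,0,1],[0,-0.1,8.6,0,0,0,0.5],[0,-0.1,8.6,0,0,0,0],[0,-0.1,8.6,0,0,0,0],[0,-0.1,8.6,0,0,0,0],[0,-0.1,8.6,0,0,0,0],[0,-0.1,8.6,0,0,0,0],[0,-0.1,8.6,0,0,0,0]]]}' 80; python3 - <<'E'
from h import *
import pickle
S=eyes.snapshot("side");pickle.dump(S,open("s1.pkl","wb"))
E
```

```text
time: 4.45
tool_pos: [489.6, -214.4, 114.3]
tcp_rot: [179.9, 0.0, 63.0]
ft_force: [0.4, -0.2, 5.5]
finger_gap: 19.1
grip_force: 79.2
```

```bash
python3 -m handwheel '{"series": [[[0,0,-1,0,0,0,0],[0,0,-2,0,0,0,0],[0,0,-4,0,0,0,0],[0,0,-7,0,0,0,0],[0,0,-10,0,0,0,0],[0,0,-13,0,0,0,0],[0,0,-13,0,0,0,0],[0,0,-13,0,0,0,0],[0,0,-13,0,0,0,0]]]}'; python3 - <<'E'
from h import *
import pickle
a=[]
for n in("side","wrist"):
    S=eyes.snapshot(n);pickle.dump(S,open(n+"2.pkl","wb"));a.append(S["img"])
cv2.imwrite("pics/l.png",np.hstack([cv2.resize(a[0][80:230,280:430],(400,400)),cv2.resize(a[1],(400,400))])[:,:,::-1])
print(status.sense()["tool_pos"])
E
```

```text
time: 5.62
tool_pos: [488.0, -213.5, 241.2]
tcp_rot: [-179.8, -0.0, 63.0]
ft_force: [0.5, 0.8, -2.1]
finger_gap: 19.3
grip_force: 78.7
[ 488.22093171 -213.64810783  241.74555763]
```

View pics/l.png

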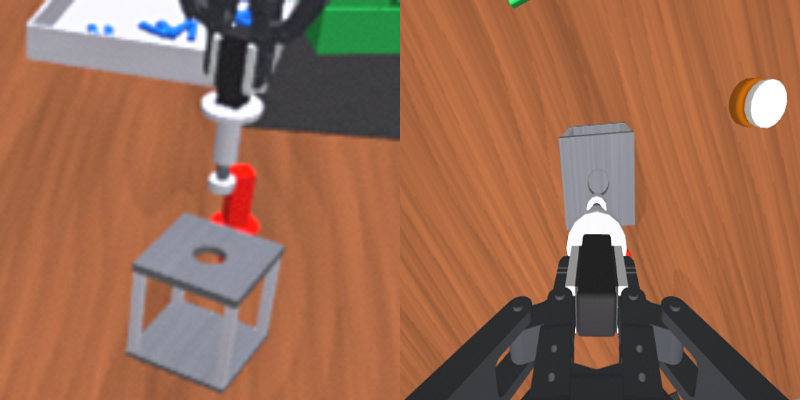

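Pusher is held upright; the hole is visible at side (359,176) and wrist (277,190), and the foot's bottom edge is at side (363,151).

```bash
python3 - <<'E'
from h import *
import pickle
S=pickle.load(open("side2.pkl","rb"));W=pickle.load(open("wrist2.pkl","rb"));T=eyes.snapshot("top")
f=lambda x,y:(280+x*.375,80+y*.375); g=lambda x,y:((x-400)*1.4,y*1.05)
print("hole",tri((S,f(210,255)),(W,g(598,181))),plane(S,f(210,255),95),plane(W,g(598,181),95))
a=np.array([488.2,-213.6]);o,_=ray(S,(0,0));n=np.r_[(o[:2]-a)/np.linalg.norm(o[:2]-a),0]
for nm,p,rad in(("footbottom",(221,192.5),10),("collar low",(231,124),22),("collar top edge",(233,90),-22)):
    o,d=ray(S,f(*p));q=np.r_[a,0]+n*rad;X=o+d*((q-o)@n)/(d@n);print(nm,X.round(1), "side offset",round(float((X-q)@np.array([-n[1],n[0],0])),1))
b=[cen(c) for c in blobs(S,(20,120,100),(35,255,255),(300,330,400,420))[:1]];print(b)
m=cv2.inRange(S["img"],(0,0,0),(70,70,70))[365:380,325:342];ys,xs=np.nonzero(m);print("dotS",xs.mean()+325,ys.mean()+365,len(xs))
m=cv2.inRange(T["img"],(0,0,0),(110,110,70))[260:275,152:168];yt,xt=np.nonzero(m);print("dotT",xt.mean()+152,yt.mean()+260,len(xt))
X=tri((S,(xs.mean()+325,ys.mean()+365)),(T,(xt.mean()+152,yt.mean()+260)));print(X)
print(togo([490,120,240],62.9))
E
```

```text
hole (array([ 489.22607356, -213.58042646,   92.48471414]), [0.2, 0.2]) [ 489.15010049 -209.89697969   95.        ] [ 489.74402772 -212.92362489   95.        ]
footbottom [ 487.6 -203.6  156.7] side offset 1.0
collar low [ 487.6 -191.6  220.5] side offset 1.3
collar top edge [ 488.  -235.6  225.6] side offset -0.6
[(array([333.57588482, 373.0169966 ]), (317, 357, 34, 34), 833.5)]
dotS 333.6666666666667 370.3333333333333 3
dotT 158.6 267.2 5
(array([500.98063232, 224.2074854 ,  64.64343401]), [0.5, 0.5])
(array([ 29.8 , -15.03,   0.24]), array([-0.002, -0.   ,  0.001]))
```

```bash
python3 -m handwheel '{"series": [[[3,-2,0,0,0,0,0],[7,-4.6,0,0,0,0,0],[12,-8,0,0,0,0,0],[17,-11.2,0,0,0,0,0],[22,-14.6,0,0,0,0,0],[27,-17.9,0,0,0,0,0],[31,-20.5,0,0,0,0,0],[33.5,-22.2,0,0,0,0,0],[33.5,-22.2,0,0,0,0,0],[33.5,-22.2,0,0,0,0,0],[33.5,-22.2,0,0,0,0,0],[33.5,-22.2,0,0,0,0,0]]]}'; python3 - <<'E'
from h import *
import pickle
S=eyes.snapshot("wrist");pickle.dump(S,open("w3.pkl","wb"))
E
python3 -m handwheel '{"series": [[[0,3,0,0,0,0,0],[0,7,0,0,0,0,0],[0,7,0,0,0,0,0],[0,7,0,0,0,0,0],[0,7,0,0,0,0,0]]]}'; python3 - <<'E'
from h import *
import pickle
B=eyes.snapshot("wrist");pickle.dump(B,open("w4.pkl","wb"));A=pickle.load(open("w3.pkl","rb"))
pts=[]
for W in(A,B):
    c=[x for x in blobs(W,(20,120,100),(35,255,255),None,100)]
    for x in c[:3]: print([np.round(v,1) for v in cen(x)], cv2.fitEllipse(x))
    pts.append((W,cv2.fitEllipse(c[0])[0]))
    # dark dot in the bush
    x,y,w,h=cv2.boundingRect(c[0]);m=cv2.inRange(W["img"][y+h//4:y+3*h//4,x+w//4:x+3*w//4],(0,0,0),(100,90,70));M=cv2.moments(m,True)
    d=(M["m10"]/M["m00"]+x+w//4,M["m01"]/M["m00"]+y+h//4);print("dot",d,M["m00"],plane(W,d,67).round(1));pts.append((W,d))
print("ell",tri(pts[0],pts[2]),"dot",tri(pts[1],pts[3]))
cv2.imwrite("pics/m.png",np.hstack([cv2.resize(W["img"],(400,300)) for W in(A,B)])[:,:,::-1])
E
```

```text
time: 7.28
tool_pos: [443.7, 184.5, 243.3]
tcp_rot: [180.0, 0.0, 62.9]
ft_force: [-0.3, 0.7, -3.0]
finger_gap: 19.2
grip_force: 78.9
time: 7.95
tool_pos: [505.3, 153.7, 243.3]
tcp_rot: [-180.0, -0.0, 63.0]
ft_force: [-1.0, -0.1, -1.9]
finger_gap: 19.4
grip_force: 79.8
[array([309.8, 116.7]), array([285,  91,  51,  53]), np.float64(2023.0)] ((309.78125, 116.68140411376953), (49.70124435424805, 51.87940216064453), 17.560014724731445)
[array([393.8,  68.3]), array([377,  51,  34,  36]), np.float64(899.0)] ((393.8113098144531, 68.31537628173828), (31.53112030029297, 36.381099700927734), 32.394283294677734)
dot (310.06382978723406, 117.29787234042553) 47.0 [500.2 225.1  67. ]
[array([235.3, 117.3]), array([210,  92,  51,  52]), np.float64(2007.0)] ((235.34051513671875, 117.3539810180664), (49.278011322021484, 51.89295959472656), 155.85946655273438)
[array([325.7,  69.3]), array([310,  52,  33,  36]), np.float64(879.5)] ((325.7147216796875, 69.25559997558594), (31.98495101928711, 35.07910919189453), 19.342792510986328)
dot (235.35135135135135, 118.16216216216216) 37.0 [500.4 224.8  67. ]
ell (array([500.3561794 , 225.41878027,  63.99558714]), [0.0, 0.0]) dot (array([500.23413838, 224.86945729,  65.37359423]), [0.0, 0.0])
```

View pics/m.png

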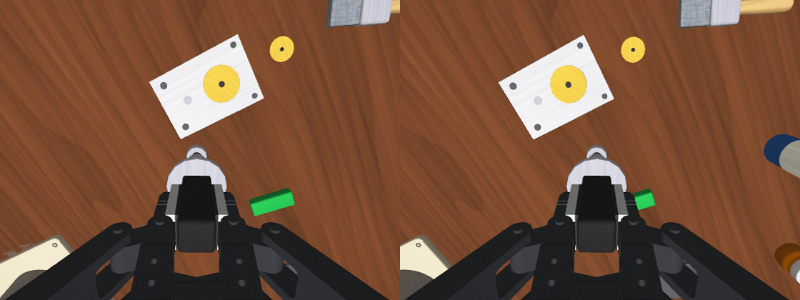

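The wrist crops show the large bush at (310,117)/(235,118) full-scale; its dot lies at (500.3, 225, 66).

```bash
python3 - <<'E'
from h import *
print(togo([500.3,225,172],62.9))
E
```

```text
(array([ 6.11, -3.68,  7.14]), array([-0.   , -0.   ,  0.002]))
```

```bash
python3 -m handwheel '{"series": [[[2,-1.2,0,0,0,0,0],[4.5,-2.7,0,0,0,0,0],[6.1,-3.7,1,0,0,0,0],[6.1,-3.7,3,0,0,0,0],[6.1,-3.7,5,0,0,0,0],[6.1,-3.7,7.1,0,0,0,0],[6.1,-3.7,7.1,0,0,0,0],[6.1,-3.7,7.1,0,0,0,0],[6.1,-3.7,7.1,0,0,0,0]]]}'; python3 - <<'E'
from h import *
print(togo([500.3,225,155],62.9))
S=eyes.snapshot("side")
cv2.imwrite("pics/p.png",cv2.resize(S["img"][270:420,240:440],(800,600),interpolation=cv2.INTER_CUBIC)[:,:,::-1])
E
```

```text
time: 9.12
tool_pos: [501.3, 224.6, 173.4]
tcp_rot: [179.9, -0.1, 62.9]
ft_force: [-0.0, 0.2, -3.2]
finger_gap: 19.1
grip_force: 79.6
(array([-0.01, -0.11,  1.84]), array([ 0.001, -0.001,  0.001]))
```

View pics/p.png

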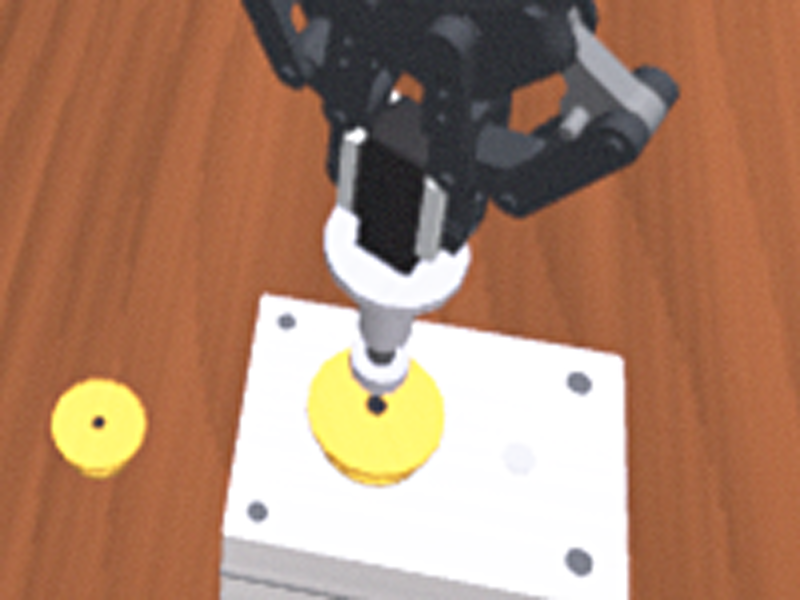

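Foot hangs at (380,370) just over the dot at (376,405); lateral error is about 1 mm. Descending slowly.

```bash
python3 -m handwheel '{"series": [[[0,-0.1,0.5,0,0,0,0],[0,-0.1,1.0,0,0,0,0],[0,-0.1,1.3,0,0,0,0],[0,-0.1,1.5,0,0,0,0],[0,-0.1,1.6,0,0,0,0],[0,-0.1,1.7,0,0,0,0],[0,-0.1,1.8,0,0,0,0],[0,-0.1,1.8,0,0,0,0],[0,-0.1,1.8,0,0,0,0]]]}'
```

```text
time: 10.3
tool_pos: [499.7, 225.1, 154.4]
tcp_rot: [180.0, -0.0, 63.0]
ft_force: [0.4, 0.1, -3.0]
finger_gap: 19.1
grip_force: 79.7
```

```bash
python3 -m handwheel '{"series": [[[0,0,0.1,0,0,0,0],[0,0,0.2,0,0,0,0],[0,0,0.2,0,0,0,0],[0,0,0.2,0,0,0,0]]]}'
```

```text
time: 10.8
tool_pos: [499.7, 225.1, 152.3]
tcp_rot: [-180.0, 0.0, 63.0]
ft_force: [0.4, -0.0, -1.9]
finger_gap: 19.4
grip_force: 79.7
```

```bash
python3 -m handwheel '{"series": [[[0,0,0.1,0,0,0,0],[0,0,0.2,0,0,0,0],[0,0,0.2,0,0,0,0]]]}'
```

```text
time: 11.18
tool_pos: [500.0, 225.2, 150.9]
tcp_rot: [180.0, -0.0, 63.0]
ft_force: [-0.4, -0.2, 2.8]
finger_gap: 19.1
grip_force: 80.7
```

```bash
python3 -m handwheel '{"series": [[[0,0,0.1,0,0,0,0],[0,0,0.1,0,0,0,0],[0,0,0.1,0,0,0,0]]]}'
```

```text
time: 11.55
tool_pos: [500.2, 225.3, 150.1]
tcp_rot: [179.9, -0.1, 63.0]
ft_force: [-0.5, 0.1, 5.1]
finger_gap: 19.2
grip_force: 81.2
```

```bash
python3 -m handwheel '{"series": [[[0,0,0.1,0,0,0,0],[0,0,0.1,0,0,0,0],[0,0,0.1,0,0,0,0]]]}'
```

```text
time: 11.92
tool_pos: [500.2, 225.3, 149.0]
tcp_rot: [179.9, -0.1, 63.0]
ft_force: [-0.8, 0.5, 5.8]
finger_gap: 19.5
grip_force: 81.0
```

```bash
python3 -m handwheel '{"series": [[[0,0,0.1,0,0,0,0],[0,0,0.1,0,0,0,0],[0,0,0.1,0,0,0,0]]]}' | sed -n '1,2p;4p'
```

```text
time: 12.3
tool_pos: [500.0, 225.2, 147.5]
ft_force: [0.2, -0.1, 4.4]
```

```bash
python3 -m handwheel '{"series": [[[0,0,0.1,0,0,0,0],[0,0,0.1,0,0,0,0],[0,0,0.1,0,0,0,0]]]}' | sed -n '1,2p;4p'
```

```text
time: 12.68
tool_pos: [499.6, 225.0, 146.0]
ft_force: [0.2, -0.2, 0.4]
```

```bash
python3 -m handwheel '{"series": [[[0,0,0.1,0,0,0,0],[0,0,0.1,0,0,0,0],[0,0,0.1,0,0,0,0]]]}' | sed -n '1,2p;4p'
```

```text
time: 13.05
tool_pos: [499.6, 225.0, 144.9]
ft_force: [0.6, 0.5, -1.5]
```

```bash
python3 -m handwheel '{"series": [[[0,0,0.1,0,0,0,0],[0,0,0.1,0,0,0,0],[0,0,0.1,0,0,0,0]]]}' | sed -n '1,2p;4p'
```

```text
time: 13.42
tool_pos: [499.6, 225.0, 144.1]
ft_force: [0.7, -0.3, -1.0]
```

```bash
python3 -m handwheel '{"series": [[[0,0,0.1,0,0,0,0],[0,0,0.1,0,0,0,0],[0,0,0.1,0,0,0,0]]]}' | sed -n '1,2p;4p'
```

```text
time: 13.8
tool_pos: [499.6, 225.0, 143.0]
ft_force: [1.4, -0.2, -1.5]
```

```bash
python3 -m handwheel '{"series": [[[0,0,0.1,0,0,0,0],[0,0,0.1,0,0,0,0],[0,0,0.1,0,0,0,0]]]}' | sed -n '1,2p;4p'
```

```text
time: 14.18
tool_pos: [499.3, 225.0, 141.8]
ft_force: [-0.1, -0.2, -2.4]
```

```bash
python3 -m handwheel '{"series": [[[0,0,0.1,0,0,0,0],[0,0,0.1,0,0,0,0],[0,0,0.1,0,0,0,0]]]}' | sed -n '1,2p;4p'
```

```text
time: 14.55
tool_pos: [499.7, 225.1, 141.2]
ft_force: [-0.1, -0.5, -2.0]
```

```bash
python3 -m handwheel '{"series": [[[0,0,0.07,0,0,0,0],[0,0,0.07,0,0,0,0],[0,0,0.07,0,0,0,0]]]}' | sed -n '1,2p;4p'
```

```text
time: 14.92
tool_pos: [499.7, 225.1, 140.6]
ft_force: [1.2, 0.2, -2.6]
```

```bash
python3 -m handwheel '{"series": [[[0,0,0.05,0,0,0,0],[0,0,0.05,0,0,0,0],[0,0,0.05,0,0,0,0]]]}' | sed -n '1,2p;4p'
```

```text
time: 15.3
tool_pos: [499.7, 225.1, 140.1]
ft_force: [0.2, 0.1, -2.4]
```

```bash
python3 -m handwheel '{"series": [[[0,0,0.05,0,0,0,0],[0,0,0.05,0,0,0,0],[0,0,0.05,0,0,0,0]]]}' | sed -n '1,2p;4p'
```

```text
time: 15.68
tool_pos: [499.8, 225.1, 139.8]
ft_force: [-0.5, -0.6, -0.6]
```

```bash
python3 -m handwheel '{"series": [[[0,0,0.05,0,0,0,0],[0,0,0.05,0,0,0,0],[0,0,0.05,0,0,0,0]]]}' | sed -n '1,2p;4p'
```

```text
time: 16.05
tool_pos: [499.9, 225.2, 139.8]
ft_force: [-2.5, -0.9, 6.2]
```

Rigid contact about 12 mm below first touch, so the bush appears home. Retracting and verifying.

```bash
python3 -m handwheel '{"series": [[[0,0,-0.5,0,0,0,0],[0,0,-2,0,0,0,0],[0,0,-5,0,0,0,0],[-4,2,-8,0,0,0,0],[-7,4,-10.3,0,0,0,0],[-7,4,-10.3,0,0,0,0],[-7,4,-10.3,0,0,0,0],[-7,4,-10.3,0,0,0,0]]]}'; python3 - <<'E'
from h import *
S=eyes.snapshot("side");W=eyes.snapshot("wrist");P=[]
for s,roi in((S,(300,330,400,420)),(W,None)):
    c=blobs(s,(20,120,100),(35,255,255),roi,100)[0];p=cv2.fitEllipse(c)[0];P.append((s,p));print(cen(c),plane(s,p,55))
print(tri(*P)); print(togo([489.6,-214.4,240],62.95))
cv2.imwrite("pics/v.png",np.hstack([cv2.resize(S["img"][320:420,270:400],(390,300)),cv2.resize(W["img"],(400,300))])[:,:,::-1])
E
```

```text
time: 17.05
tool_pos: [502.8, 145.3, 241.1]
tcp_rot: [-179.9, 0.0, 63.0]
ft_force: [-1.1, -0.3, -3.5]
finger_gap: 19.0
grip_force: 80.0
(array([333.06370656, 376.8043758 ]), (317, 361, 33, 32), 777.0) [501.20979538 228.19575806  55.        ]
(array([234.53411805, 107.2412999 ]), (210, 82, 50, 52), 1954.0) [500.40175846 225.24308552  55.        ]
(array([500.47162715, 225.43538396,  50.35918541]), [0.6, 0.6])
(array([-32.65,  15.13,   0.12]), array([-0.002,  0.001,  0.001]))
```

View pics/v.png

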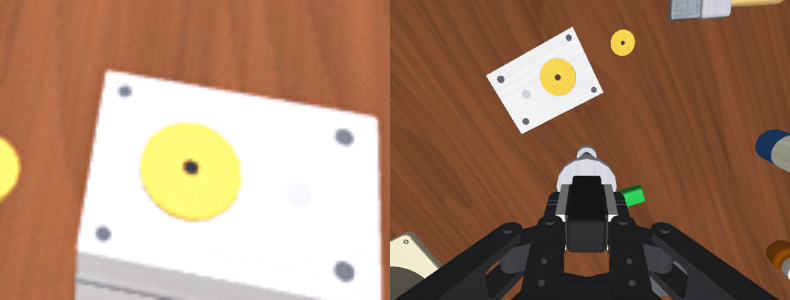

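The flange lies flat on the block: bush at side-crop (190,170), about 13 mm lower than before. Returning to the stand.

```bash
python3 -m handwheel '{"series": [[[-3,1.4,0,0,0,0,0],[-8,3.7,0,0,0,0,0],[-13,6,0,0,0,0,0],[-18,8.3,0,0,0,0,0],[-23,10.6,0,0,0,0,0],[-28,13,0,0,0,0,0],[-31.5,14.6,0,0,0,0,0],[-32.6,15.1,0,0,0,0,0],[-32.6,15.1,0,0,0,0,0],[-32.6,15.1,0,0,0,0,0],[-32.6,15.1,0,0,0,0,0],[-32.6,15.1,0,0,0,0,0]]]}'; python3 - <<'E'
from h import *
for i in range(3):
    eyes.snapshot("side");print(togo([489.6,-214.4,190],62.95), status.sense()["tool_pos"].round(1))
E
```

```text
time: 18.65
tool_pos: [490.0, -213.6, 242.2]
tcp_rot: [180.0, -0.0, 63.0]
ft_force: [0.5, 0.5, -2.2]
finger_gap: 19.2
grip_force: 79.9
(array([-0.07, -0.  ,  5.22]), array([ 0.   , -0.   ,  0.001])) [ 489.9 -213.8  242.2]
(array([-0.05, -0.01,  5.22]), array([ 0.   , -0.   ,  0.001])) [ 489.9 -214.   242.2]
(array([-0.04, -0.01,  5.22]), array([ 0.   , -0.   ,  0.001])) [ 489.8 -214.1  242.2]
```

```bash
python3 -m handwheel '{"series": [[[0,0,2,0,0,0,0],[0,0,4.5,0,0,0,0],[0,0,6,0,0,0,0],[0,0,6.5,0,0,0,0],[0,0,7,0,0,0,0],[0,0,7.5,0,0,0,0],[0,0,8,0,0,0,0],[0,0,8,0,0,0,0]]]}'
```

```text
time: 19.8
tool_pos: [489.6, -214.4, 161.8]
tcp_rot: [-180.0, -0.0, 63.0]
ft_force: [-0.9, -0.4, -3.4]
finger_gap: 19.3
grip_force: 79.8
```

Foot is through the hole with no contact; lowering the collar to just above the plate.

```bash
python3 -m handwheel '{"series": [[[0,0,1,0,0,0,0],[0,0,2,0,0,0,0],[0,0,3,0,0,0,0],[0,0,4,0,0,0,0],[0,0,4.5,0,0,0,0],[0,0,4.6,0,0,0,0],[0,0,4.6,0,0,0,0],[0,0,4.6,0,0,0,0]]]}'
```

```text
time: 20.8
tool_pos: [490.1, -214.6, 116.6]
tcp_rot: [179.9, 0.0, 63.0]
ft_force: [-0.4, -0.4, -4.1]
finger_gap: 19.1
grip_force: 79.9
```

```bash
python3 -m handwheel '{"series": [[[0,0,0.05,0,0,0,0],[0,0,0.1,0,0,0,0],[0,0,0.1,0,0,0,0],[0,0,0.1,0,0,0,0]]]}'
```

```text
time: 21.3
tool_pos: [489.7, -214.5, 115.1]
tcp_rot: [-180.0, -0.0, 63.0]
ft_force: [-0.3, -0.3, -3.1]
finger_gap: 19.3
grip_force: 79.9
```

```bash
python3 -m handwheel '{"series": [[[0,0,0.05,0,0,0,0],[0,0,0.05,0,0,0,0],[0,0,0.05,0,0,0,0]]]}'
```

```text
time: 21.68
tool_pos: [489.7, -214.5, 114.6]
tcp_rot: [-180.0, 0.0, 63.0]
ft_force: [0.3, -0.9, -3.1]
finger_gap: 18.8
grip_force: 79.9
```

```bash
python3 -m handwheel '{"series": [[[0,0,0.05,0,0,0,0],[0,0,0.05,0,0,0,0],[0,0,0.05,0,0,0,0]]]}'
```

```text
time: 22.05
tool_pos: [489.8, -214.5, 114.2]
tcp_rot: [180.0, -0.0, 63.0]
ft_force: [-0.3, 0.5, -0.9]
finger_gap: 19.2
grip_force: 80.3
```

```bash
python3 -m handwheel '{"series": [[[0,0,0.02,0,0,0,0.2],[0,0,0.02,0,0,0,0.4],[0,0,0,0,0,0,0.7],[0,0,0,0,0,0,1],[0,0,0,0,0,0,1],[0,0,0,0,0,0,1],[0,0,-2,0,0,0,1],[0,0,-5,0,0,0,1],[0,0,-9,0,0,0,1],[0,0,-13,0,0,0,1],[0,0,-16,0,0,0,1],[0,0,-16,0,0,0,1]]]}'; python3 -m handwheel '{"series": [[[-5,0,0,0,0,0,1],[-8,0,0,0,0,0,1],[-8,0,0,0,0,0,1],[-8,0,0,0,0,0,1],[-8,0,0,0,0,0,1]]]}'; python3 - <<'E'
from h import *
S=eyes.snapshot("side");W=eyes.snapshot("wrist")
cv2.imwrite("pics/e.png",np.hstack([cv2.resize(S["img"][130:230,300:430],(390,300)),cv2.resize(W["img"],(400,300))])[:,:,::-1])
E
```

```text
time: 23.55
tool_pos: [491.2, -215.2, 277.5]
tcp_rot: [179.7, 0.0, 63.0]
ft_force: [-0.5, 0.3, 0.3]
finger_gap: 85.6
grip_force: 0.0
time: 24.18
tool_pos: [453.7, -284.8, 273.6]
tcp_rot: [-180.0, -0.0, 63.0]
ft_force: [0.4, 0.8, 0.1]
finger_gap: 85.8
grip_force: 0.0
```

View pics/e.png

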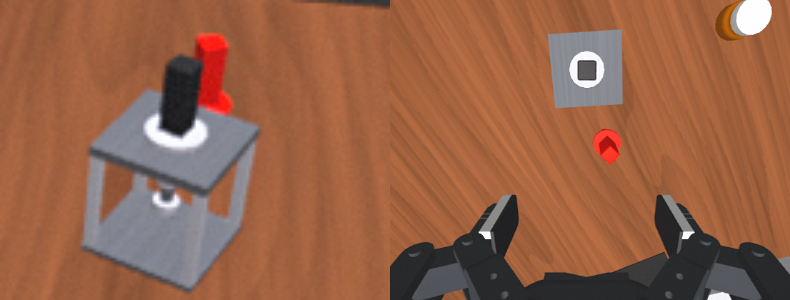

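The pusher hangs upright in the stand exactly as at the start, with its handle at side-crop (180,95), and the gripper is clear.

```bash
python3 -c "
from bench import r
print(r.hand_in())"
```

```text
the job is handed in; nothing more can be done
None
```

The bush is pressed home with its flange flat on the block, the pusher hangs back in its stand, and the job is handed in at about 24 s; wrist readings while pressing stayed below about 10 N, and the hand-in returned no verdict.

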